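Push the lens case home in its rack lane

ROBOT

A 6-joint arm with a two-finger parallel gripper is mounted at the origin on the work surface. World frame = base frame: x ahead of the robot, y to its left, z up, the work surface at z = 0. Lengths are in mm, angles in rad, forces in N, time in s.
With the tool pointing down it reaches from about 425 to 950 mm from the base axis. Payload 3.5 kg.
Tool frame: the origin (TCP) lies midway between the tips of the shut fingers; the grasp point (between the pads) lies 19 mm behind it; z points along the fingers, y is the direction in which the jaws open and shut (so a half turn about z gives the same grasp; the last joint's range is limited). The gripper opens to 85 mm and grips with 20 to 120 N. Pads are 22 mm wide; open, the fingers measure 114 mm over their backs; the gripper's body (76 mm by 85 mm) begins 54 mm behind the grasp point. The pads swing forward as they close: fully open they stand 13 mm farther back than shut.
Start: joints at [-1.39, 0.286, 1.577, -0, 1.279, -0.15], TCP at [219.263, -638.381, 231.325] pointing down, gripper open.
Joint ranges: [-2.77, 2.77], [-0.9, 2.22], [0.21, 2.48], [-1.53, 4.67], [0.24, 2.81], [-2.84, 2.84]. Speed limits (rad/s): [2.79, 2.79, 3.14, 3.14, 3.14, 3.14].

INTERFACE

Orientations are given as a unit quaternion [w, x, y, z].
In Python, from rig import get_obs, read_camera, hand_in, recognise, pinpoint gives the robot as it stands.
- The arm moves only by the tool arm_command, never from a script. Its argument "targets" is a list of rows, each an object with "claw": the opening, from -1 (shut) to 1 (fully open); "travel": the shift along the tool's x, y, z in m, a list of three; "turn": the turn about the tool's z in degrees. A call has 1 to 20 rows; each row shifts and turns the commanded pose from where the row before left it, along the tool's axes as they then stand; what a row does not reach is not made up. A row lasts 1/10 s, in which the tool goes at most 50 mm and 8.59 degrees, less where a joint would pass 70% of its speed; a pose out of reach is approached as far as the arm can. A call is refused whole if a number of a shift passes 0.05 or a number of a turn 8.59, either way. A call with a gripper value outside its range is refused whole. The fingers move at their own pace and stop on an object; "grip_force" is the grip in N (left out, the last holds). Time passes only in rows, so rows that do not move let the fingers close. It gives the time, the measured TCP pose, the force and the opening at its end, in the units of the state.
- get_obs(): the state, without advancing time (a new reading comes with each control period).
- read_camera(name): name is "side" or "top"; returns a dict with "color" (384x512x3 uint8, red, green, blue), "fx", "fy", "cx", "cy" (pixels), "extrinsics" (4x4, takes a point from world to camera coordinates). Camera axes: x right, y down, z forward; pixel columns grow to the right and rows downward; lengths in mm; the calibration is good to about 2 mm. A picture is of the moment at which its call begins. There is no depth.
- hand_in(): hands the job in, once; it reports no verdict.
Trained networks look in the newest picture that a camera, given by its name, has taken for a name from the list of things; names that differ only in an ending like _2 or _b are one class to them, and where a whole thing is asked for, a point or a joint stands for the part that bears it (a point fixed in the world has none). Each returns a list of dicts, best first, with "score" (0 to 1); they miss things now and then, are a little off and sometimes report something else, mostly with a low value. They report only what shows in the picture. A call takes as long as a camera call. They do not tell look-alikes from the thing itself.
- recognise(query, camera): "xyz" ([x, y, z] in mm, in world coordinates, good to about 4 mm: the middle of the surface that is visible of it).
- pinpoint(query, camera): "xyz" ([x, y, z] in mm, in world coordinates, good to about 4 mm: a listed point, or the origin of a listed thing).
The state is a dict: "t": time; "qpos": joint angles; "joint_velocities": joint speeds; "tau": joint torques, N m; "position": TCP position; "ee_rot": TCP orientation; "ft_force": force on the tool from outside, world axes, zero at the start; "ft_torque": the same for the moment, N m; "opening": opening from 0.0 (shut) to 1.0 (fully open).
Only numpy, scipy, OpenCV 4.12 (cv2) and the standard library are available. Lean on these libraries where they do the work, as an engineer would, in place of code of your own. Each camera call takes 0.05 s, during which the arm holds its last target.

TASK

Push the lens case that stands in front of the rack into the empty middle lane and all the way home against the back board, square in the lane. Keep it sliding flat on the deck and move it steadily with light fingertip pushes, without gripping or lifting it, and let neither the case nor your fingers touch the guide rail on either side of the lane. Leave the two stored cases, the lens stand and the boss-head clamp where they are.

Things in the scene. Friction and masses are not known exactly. Their poses are not given: they have to be found in the camera images.
- case: The lens case to push: closed grey plastic box, flat faces, 120 mm long (its x), 70 wide (y), 56 high, 0.35 to 0.6 kg. Loose on the deck in front of the middle lane, askew up to 0.25 rad and up to 30 mm to one side. Origin: centre of its underside; +x end goes in first, the end with the card frame (-x) faces the robot. Trim up to 2 mm proud is look-only, without contact.
- rack: Fixed plywood rack: deck 12 mm thick, 340 (x) by 312 mm (y); back board 42 mm above the deck. Four aluminium guide bars (138 long, 6 thick, 20 mm above the deck) make three lanes 88 mm wide in the clear, 94 mm apart. Bare deck reaches 190 mm from the lane mouths towards the robot. Origin: on the bench below the middle lane's mouth centre; x along the lanes to the back board, y left, z up.
- lane_mouth (a point): Centre of the mouth of the empty middle lane, on the deck's surface, between the near ends of its two guide rails; axes as the rack's.
- lane_end (a point): Centre of the middle lane's far end, on the deck's surface, at the foot of the back board's near face, 138 mm from the mouth along x; axes as the rack's. A case fully home has its origin 60 mm short of this point.
- guide_left: The middle lane's left guide rail (rack's +y): fixed aluminium bar 138 x 6 x 20 mm. Origin: centre line of its underside at its near end, on the deck, 47 mm left of the lane's centre line; x runs along it. Not to be touched.
- guide_right: The middle lane's right guide rail (rack's -y): the same bar, 47 mm right of the lane's centre line. Not to be touched.
- case_left: A like case stored fully home, or a millimetre short of it, in the left lane (94 mm left of the middle lane's centre). Origin: centre of its underside. Leave alone.
- case_right: A like case stored in the right lane. Origin: centre of its underside. Leave alone.
- lens_stand: Loose lens on a round grey base (90 mm across, 127 mm high in all), standing on the bench beside the deck, to the left. Origin: centre of its underside. Leave alone.
- bosshead: Loose dark steel boss-head clamp with two thumbscrews, about 60 x 50 x 24 mm, lying on the bench beside the deck, to the right. Origin: centre of the underside of its block. Leave alone.
There are look-alikes about, which are no part of the job. Leave any green, pink or turquoise look-alike of the case alone.

How it is judged:
By the outcome, as a careful person would: the job done as asked, in the order asked, and still so for the second after the job is handed in, with the robot touching nothing.
It also fails if it takes over 64 s, if anything falls off the work surface, if the arm or the gripper's body presses on something with over 40 N, if the wrist force passes 120 N, or if a joint passes its speed limit or range.

## Working session

There is one attempt and no reset: what is moved stays moved. The work goes in short steps, Python scripts to look and compute and a tool call to move; the robot and the scene stay as the last step left them, time stands still between calls to the robot, and variables do not carry over. Pictures are saved under pics/ and viewed, and the job is handed in when it is done.

Besides the shell and the picture viewer there is one more tool, called by a JSON object that holds its "method" and its "body", one argument or row to a line. arm_command: Moves the arm, as the interface text tells. Its arguments: {"type":"object","properties":{"targets":{"type":"array"},"grip_force":{"type":"number"}},"required":["targets"]}

```bash
ls; mkdir -p pics
python3 - <<'E'
from rig import *
import cv2
o=get_obs()
for k in('t','position','ee_rot','ft_force','opening'):print(k,o[k])
for c in('top','side'):
    r=read_camera(c); cv2.imwrite(f'pics/{c}0.png',cv2.resize(r['color'][:,:,::-1],(800,600),interpolation=cv2.INTER_CUBIC))
    print(c,r['fx'],r['cx'],r['cy'],r['extrinsics'])
    for q in('case','lane_mouth','lane_end','guide_left','guide_right','case_left','rack','lens_stand','bosshead'):
        print(q,[(d['xyz'],round(d['score'],2)) for d in pinpoint(q,c)][:5])
E
```

```text
pics
t 0.0
position [ 219.14648935 -637.72364395  229.90930849]
ee_rot [-1.21374451e-03  9.86352936e-01  1.64640251e-01 -2.02987725e-05]
ft_force [ 0.69640127 -0.08437505  0.04584172]
opening 1.0010484504316148
top 360.7247195604821 254.33910900032123 197.02325769959862 [[ 1.78577413e-02 -9.99823165e-01  5.89406031e-03 -9.72415395e+00]
 [-9.86364793e-01 -1.85813378e-02 -1.63521340e-01  4.97402946e+02]
 [ 1.63601944e-01 -2.89357178e-03 -9.86522190e-01  8.89535083e+02]
 [ 0.00000000e+00  0.00000000e+00  0.00000000e+00  1.00000000e+00]]
case [([478.9, 284.1, -2.5], 0.96), ([284.0, 255.0, -3.6], 0.82), ([375.4, -308.9, 0.7], 0.78), ([469.1, -28.0, 13.1], 0.77)]
lane_mouth [([567.6, -30.1, 13.3], 0.79), ([671.3, 190.3, -2.0], 0.5)]
lane_end [([707.1, -50.5, 17.3], 0.57)]
guide_left [([570.3, 16.3, 8.2], 0.61)]
guide_right [([556.1, -78.9, 13.6], 0.54)]
case_left [([659.5, 46.4, 11.5], 0.74)]
rack [([565.7, -31.2, -1.7], 0.75)]
lens_stand [([673.2, 189.6, -2.4], 0.93), ([552.2, -273.0, 0.3], 0.26), ([661.8, 48.3, 14.8], 0.24)]
bosshead [([551.7, -273.4, 1.1], 0.7)]
side 450.8990473050544 257.1578850463193 198.91033062676632 [[ 9.94041250e-01 -1.08363375e-01  1.18056208e-02 -4.99450338e+02]
 [-5.81139809e-02 -6.18467875e-01 -7.83658250e-01  7.63051124e+01]
 [ 9.22212502e-02  7.78302555e-01 -6.21080006e-01  9.25870418e+02]
 [ 0.00000000e+00  0.00000000e+00  0.00000000e+00  1.00000000e+00]]
case [([378.8, -307.3, -3.2], 0.93), ([281.6, 254.4, 0.5], 0.89), ([478.4, 281.1, -2.7], 0.86), ([471.1, -32.8, 13.2], 0.71)]
lane_mouth [([566.3, -33.3, 13.3], 0.77)]
lane_end []
guide_left [([570.7, 13.2, 8.7], 0.74)]
guide_right [([560.6, -80.4, 13.2], 0.51), ([570.9, -32.1, 10.1], 0.39)]
case_left [([651.2, 49.3, 9.3], 0.56), ([705.5, -50.0, 12.0], 0.19)]
rack [([564.6, -32.6, -3.4], 0.83)]
lens_stand [([672.6, 193.6, 1.6], 0.76)]
bosshead [([551.8, -275.0, -1.2], 0.92)]
```

View pics/top0.png

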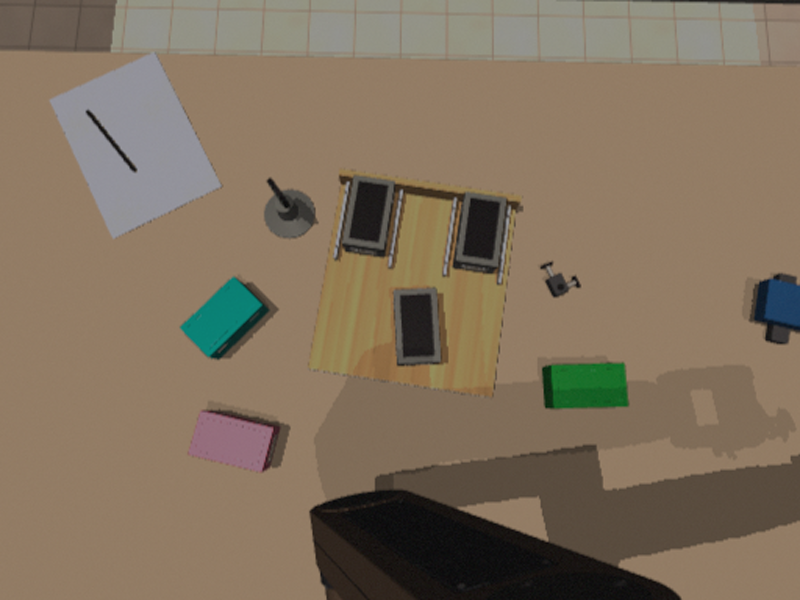

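View pics/side0.png

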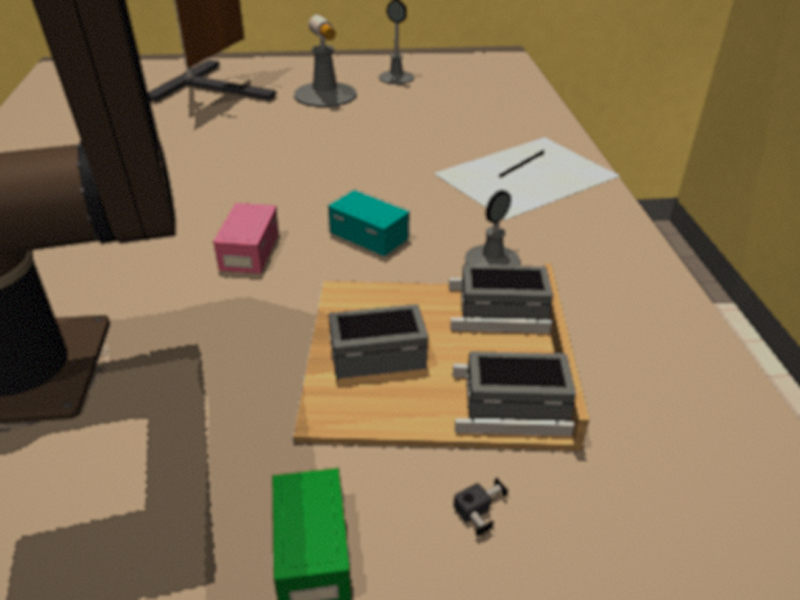

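The top view shows the loose grey case at about (418,326), with the stored cases at (369,215) and (480,231). The empty lane lies between the rails at (397,230) and (450,237). The green, pink and turquoise boxes are look-alikes. I'll enlarge this area to measure it.

Run:
```python
from rig import *
import cv2,pickle,numpy as np
D={c:read_camera(c) for c in('top','side')}
pickle.dump(D,open('d0.pkl','wb'))
for c,(x0,x1,y0,y1) in {'top':(190,340,105,255),'side':(180,380,170,290)}.items():
    im=D[c]['color'][y0:y1,x0:x1,::-1]; s=4 if c=='top' else 4
    im=cv2.resize(im,None,fx=s,fy=s,interpolation=cv2.INTER_CUBIC)
    im=cv2.convertScaleAbs(im,alpha=1.5)
    cv2.imwrite(f'pics/{c}1.png',im); print(im.shape)
```

```text
(600, 600, 3)
(480, 800, 3)
```

View pics/top1.png

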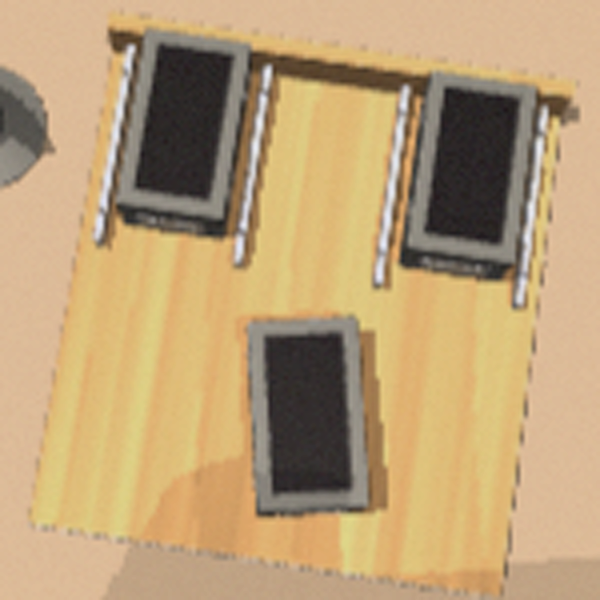

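View pics/side1.png

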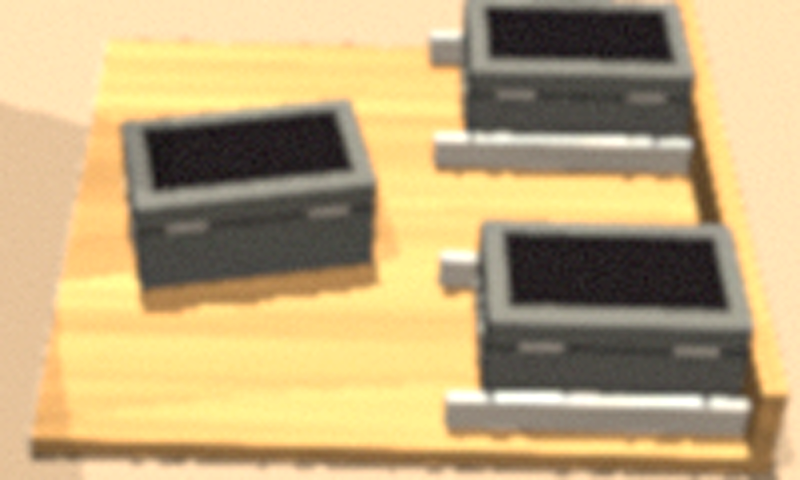

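```bash
cat > h.py <<'E'
import numpy as np
from scipy.optimize import least_squares
def proj(r,P):
    P=np.atleast_2d(P); E=np.array(r['extrinsics']); C=P@E[:3,:3].T+E[:3,3]
    return np.c_[C[:,0]/C[:,2]*r['fx']+r['cx'],C[:,1]/C[:,2]*r['fy']+r['cy']]
def place(p,L):
    c,s=np.cos(p[2]),np.sin(p[2]); L=np.array(L,float)
    return np.c_[p[0]+c*L[:,0]-s*L[:,1],p[1]+s*L[:,0]+c*L[:,1],L[:,2]]
def fit(obs,p0):  # obs list of (cam, L, px)
    f=lambda p:np.concatenate([(proj(r,place(p,L))-px).ravel() for r,L,px in obs])
    s=least_squares(f,p0,loss='soft_l1',x_scale=[100,100,1]); return s.x,f(s.x)
def torack(rk,p):
    c,s=np.cos(rk[2]),np.sin(rk[2]); d=np.array(p[:2])-rk[:2]
    return np.array([c*d[0]+s*d[1],-s*d[0]+c*d[1],p[2]-rk[2]])
def px(a,o,s=4): return (np.array(a,float)+.5)/s-.5+np.array(o)
E
python3 - <<'E'
from h import *
import pickle
D=pickle.load(open('d0.pkl','rb'));T,S=D['top'],D['side']
rt=(T,[[-190,156,12],[-190,-156,12]]+[[0,y,32] for y in(141,47,-47,-141)]+[[138,y,32] for y in(141,47,-47,-141)],
 px([(33,525),(502,595),(99,237),(240,259),(379,281),(519,301),(131,48),(267,68),(404,88),(543,108)],(190,105)))
rs=(S,[[-190,-156,12],[-190,156,12],[0,-144,32],[0,-144,12],[0,44,12],[0,50,32]],px([(35,440),(107,42),(447,398),(449,432),(437,170),(434,133)],(180,170)))
ct=(T,[[60,35,68],[60,-35,68],[-60,-35,68],[-60,35,68]],px([(248,323),(355,316),(370,507),(259,514)],(190,105)))
cs=(S,[[-60,35,68],[60,35,68],[60,-35,68],[-60,-35,68],[-60,-35,12],[60,-35,12]],px([(122,124),(350,103),(375,183),(137,211),(147,288),(372,262)],(180,170)))
for n,r,c in(('top',[rt],[ct]),('side',[rs],[cs]),('both',[rt,rs],[ct,cs])):
    R,e=fit(r,[566,-31,-.13]);C,e2=fit(c,[470,-30,.05])
    print(n,R.round(3),C.round(3),'rel',torack(R,C).round(3),'res',e.round(1),e2.round(1))
E
```

```text
top [ 5.64758e+02 -3.19500e+01 -1.29000e-01] [ 4.65588e+02 -3.15960e+01  8.10000e-02] rel [-98.396 -12.369   0.209] res [-0.8  0.1  0.5  0.3 -0.5  1.1 -0.6  0.7 -0.   0.3  0.4  0.5 -0.2 -0.7
  0.2 -0.8  0.5 -0.9  0.4 -1. ] [-0.5  0.   0.5  0.1  0.3 -0.1 -0.3 -0. ]
side [ 5.65544e+02 -3.40900e+01 -1.29000e-01] [ 4.66469e+02 -3.36620e+01  8.10000e-02] rel [-98.307 -12.315   0.21 ] res [-0.5  0.2  0.  -0.6  1.   0.7 -0.2 -0.3 -0.6 -0.4  0.5 -0.1] [-0.5 -0.8  0.1 -1.8  1.3 -0.3 -0.3 -0.2 -1.5  1.7  1.   0.9]
both [ 5.65189e+02 -3.26880e+01 -1.27000e-01] [ 4.6612e+02 -3.2383e+01  8.0000e-02] rel [-98.312 -12.235   0.207] res [-0.5  0.1  0.9  0.  -0.3  1.  -0.3  0.6  0.3  0.1  0.7  0.2  0.  -0.8
  0.4 -1.   0.7 -1.1  0.6 -1.2 -0.6 -0.2 -0.3 -0.8  0.8  0.2 -0.4 -0.9
 -0.9 -0.8  0.2 -0.5] [-0.2 -0.2  0.8 -0.1  0.6 -0.3  0.  -0.2 -0.7 -1.2 -0.1 -2.2  1.  -0.7
 -0.6 -0.6 -1.7  1.2  0.7  0.5]
```

{"method": "arm_command", "body": {
  "targets": [
    {"claw": -0.1, "travel": [0, 0, 0], "turn": 7.2},
    {"claw": -0.1, "travel": [0, 0, 0], "turn": 7.2},
    {"claw": -0.1, "travel": [0.016, -0.036, 0], "turn": 0},
    {"claw": -0.1, "travel": [0.016, -0.036, 0], "turn": 0},
    {"claw": -0.1, "travel": [0.016, -0.036, 0], "turn": 0},
    {"claw": -0.1, "travel": [0.016, -0.036, 0], "turn": 0},
    {"claw": -0.1, "travel": [0.016, -0.036, 0], "turn": 0},
    {"claw": -0.1, "travel": [0.016, -0.036, 0], "turn": 0},
    {"claw": -0.1, "travel": [0.016, -0.036, 0], "turn": 0},
    {"claw": -0.1, "travel": [0.016, -0.036, 0], "turn": 0},
    {"claw": -0.1, "travel": [0.016, -0.036, 0], "turn": 0},
    {"claw": -0.1, "travel": [0.016, -0.036, 0], "turn": 0},
    {"claw": -0.1, "travel": [0.016, -0.036, 0], "turn": 0},
    {"claw": -0.1, "travel": [0.016, -0.036, 0], "turn": 0},
    {"claw": -0.1, "travel": [0.016, -0.036, 0], "turn": 0},
    {"claw": -0.1, "travel": [0.016, -0.036, 0], "turn": 0},
    {"claw": -0.1, "travel": [0.016, -0.036, 0], "turn": 0},
    {"claw": -0.1, "travel": [0.016, -0.036, 0], "turn": 0},
    {"claw": -0.1, "travel": [0, 0, 0], "turn": 0}
  ]
}}

```text
t: 3.0
position: [429.4, -40.3, 231.6]
ee_rot: [-0.001, 0.999, 0.043, 0.001]
ft_force: [-0.0, -0.3, -0.1]
opening: 0.449
```

{"method": "arm_command", "body": {
  "targets": [
    {"claw": -0.1, "travel": [-0.03, 0, 0], "turn": 0},
    {"claw": -0.1, "travel": [-0.03, 0, 0], "turn": 0},
    {"claw": -0.1, "travel": [0, 0, 0], "turn": 0}
  ]
}}

```text
t: 3.3
position: [366.8, -48.7, 230.9]
ee_rot: [0.0, 0.999, 0.039, -0.0]
ft_force: [0.0, 0.2, -0.4]
opening: 0.45
```

Run:
```python
from rig import *
o=get_obs(); print(o['qpos'],o['position'],o['ee_rot'])
```

```text
[-4.07773823e-01 -4.54478506e-01  2.26899062e+00 -6.88173936e-04
  1.32731440e+00  1.08472609e+00] [366.82921684 -48.73469853 230.88981343] [ 2.50594456e-04  9.99230493e-01  3.92211358e-02 -2.49765736e-04]
```

{"method": "arm_command", "body": {
  "targets": [
    {"claw": -0.1, "travel": [0.018, -0.008, 0.02], "turn": 0},
    {"claw": -0.1, "travel": [0, 0, 0.03], "turn": 0},
    {"claw": -0.1, "travel": [0, 0, 0.03], "turn": 0},
    {"claw": -0.1, "travel": [0, 0, 0.03], "turn": 0},
    {"claw": -0.1, "travel": [0, 0, 0.015], "turn": 0},
    {"claw": -0.1, "travel": [0, 0, 0], "turn": 0}
  ]
}}

```text
t: 3.9
position: [384.7, -39.0, 104.0]
ee_rot: [-0.001, 0.999, 0.039, -0.002]
ft_force: [-0.6, 0.8, -0.8]
opening: 0.449
```

```bash
cat > look.py <<'E'
from rig import *
import cv2,pickle,sys
n=sys.argv[1]
o=get_obs(); print(o['t'],o['qpos'].round(3),o['position'].round(1),o['ee_rot'],o['ft_force'].round(1),o['opening'])
D={}
for c,(x0,x1,y0,y1) in {'top':(190,340,105,255),'side':(180,380,130,290)}.items():
    D[c]=read_camera(c)
    im=cv2.resize(D[c]['color'][y0:y1,x0:x1,::-1],None,fx=4,fy=4,interpolation=cv2.INTER_CUBIC)
    cv2.imwrite(f'pics/{c}{n}.png',cv2.convertScaleAbs(im,alpha=1.5))
D['obs']=o; pickle.dump(D,open(f'd{n}.pkl','wb'))
E
python3 look.py 2
```

```text
3.9 [-0.365 -0.232  2.355 -0.     1.023  1.127] [384.7 -39.  104. ] [-0.0010256   0.99922193  0.03934973 -0.00246626] [-0.6  0.8 -0.8] 0.4491022417989049
```

View pics/top2.png

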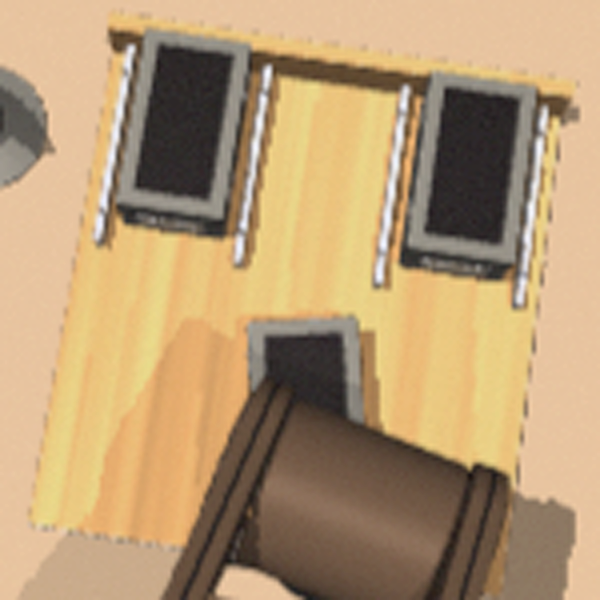

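View pics/side2.png

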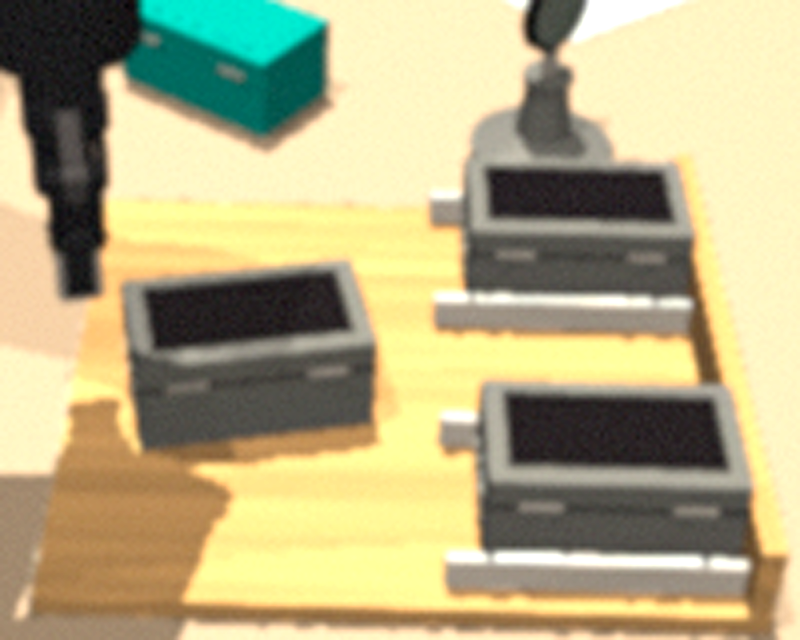

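Run:
```python
from h import *
import pickle
D=pickle.load(open('d2.pkl','rb'));S=D['side']
p=[384.7,-39,.0785]
for z in(104,108,112,116):
    for x in(-11,11):
        print(z,x,((proj(S,place(p,[[x,-33,z]]))-[180,130]+.5)*4-.5).round(0), ((proj(S,place(p,[[x,-19,z]]))-[180,130]+.5)*4-.5).round(0))
```

```text
104 -11 [[ 60. 316.]] [[ 58. 297.]]
104 11 [[108. 311.]] [[105. 292.]]
108 -11 [[ 60. 309.]] [[ 57. 290.]]
108 11 [[107. 304.]] [[104. 285.]]
112 -11 [[ 59. 302.]] [[ 57. 284.]]
112 11 [[107. 297.]] [[104. 279.]]
116 -11 [[ 58. 296.]] [[ 56. 277.]]
116 11 [[106. 291.]] [[103. 272.]]
```

{"method": "arm_command", "body": {
  "targets": [
    {"claw": -0.1, "travel": [0, 0, 0.02], "turn": 0},
    {"claw": -0.1, "travel": [0, 0, 0.02], "turn": 0},
    {"claw": -0.1, "travel": [0, 0, 0.02], "turn": 0},
    {"claw": -0.1, "travel": [0, 0, 0.015], "turn": 0},
    {"claw": -0.1, "travel": [0, 0, 0], "turn": 0}
  ]
}}

```text
t: 4.5
position: [386.1, -39.3, 31.1]
ee_rot: [-0.0, 0.999, 0.04, -0.001]
ft_force: [-0.3, -0.1, -0.4]
opening: 0.449
```

```bash
python3 look.py 3
```

```text
4.5 [-0.364 -0.075  2.387 -0.     0.831  1.127] [386.1 -39.3  31.1] [-2.51120511e-04  9.99215857e-01  3.95886407e-02 -5.88753884e-04] [-0.3 -0.1 -0.4] 0.4492647097688476
```

View pics/side3.png

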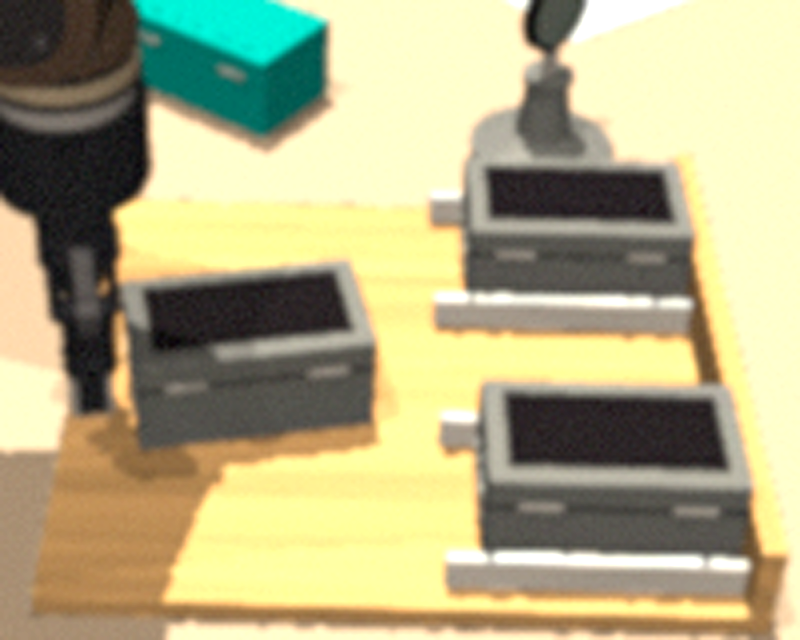

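The fingers stand squarely behind the case's rear face, with the tips near (92,410) and the rear edge near (135,440), and the case hasn't moved. Next I'll creep in to contact.

{"method": "arm_command", "body": {
  "targets": [
    {"claw": -0.1, "travel": [0.002, 0, 0], "turn": 0},
    {"claw": -0.1, "travel": [0.002, 0, 0], "turn": 0},
    {"claw": -0.1, "travel": [0.0015, 0, 0], "turn": 0},
    {"claw": -0.1, "travel": [0.001, 0, 0], "turn": 0},
    {"claw": -0.1, "travel": [0.001, 0, 0], "turn": 0}
  ]
}}

```text
t: 5.1
position: [393.9, -38.7, 31.5]
ee_rot: [0.0, 0.999, 0.04, 0.0]
ft_force: [-0.0, -0.4, 0.1]
opening: 0.446
```

{"method": "arm_command", "body": {
  "targets": [
    {"claw": -0.1, "travel": [0.001, 0, 0], "turn": 0},
    {"claw": -0.1, "travel": [0.001, 0, 0], "turn": 0}
  ]
}}

```text
t: 5.3
position: [395.7, -38.4, 31.3]
ee_rot: [-0.0, 0.999, 0.04, -0.0]
ft_force: [-0.6, 0.1, -0.2]
opening: 0.452
```

{"method": "arm_command", "body": {
  "targets": [
    {"claw": -0.1, "travel": [0.001, 0, 0], "turn": 0},
    {"claw": -0.1, "travel": [0.001, 0, 0], "turn": 0}
  ]
}}

```text
t: 5.5
position: [396.7, -38.3, 31.2]
ee_rot: [-0.0, 0.999, 0.04, -0.002]
ft_force: [-5.3, -1.8, 4.1]
opening: 0.45
```

{"method": "arm_command", "body": {
  "targets": [
    {"claw": -0.1, "travel": [0.002, 0, 0], "turn": 0},
    {"claw": -0.1, "travel": [0.0025, 0, 0], "turn": 0},
    {"claw": -0.1, "travel": [0.0025, 0, 0], "turn": 0},
    {"claw": -0.1, "travel": [0.0025, 0, 0], "turn": 0},
    {"claw": -0.1, "travel": [0.0025, 0, 0], "turn": 0},
    {"claw": -0.1, "travel": [0.0025, 0, 0], "turn": 0},
    {"claw": -0.1, "travel": [0.0025, -0.0016, 0], "turn": 1.3},
    {"claw": -0.1, "travel": [0.0025, -0.0016, 0], "turn": 1.3}
  ]
}}

```text
t: 6.3
position: [415.3, -33.3, 31.0]
ee_rot: [-0.0, 1.0, 0.017, -0.002]
ft_force: [-5.4, -0.2, 5.2]
opening: 0.448
```

```bash
python3 look.py 4
```

```text
6.3 [-3.240e-01 -4.000e-03  2.319e+00 -1.000e-03  8.320e-01  1.213e+00] [415.3 -33.3  31. ] [-4.33001088e-04  9.99849939e-01  1.71367282e-02 -2.49909014e-03] [-5.4 -0.2  5.2] 0.447620086398311
```

View pics/top4.png

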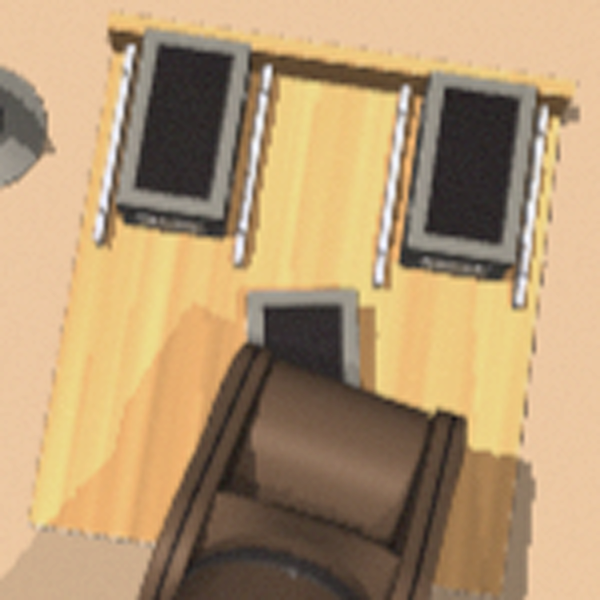

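View pics/side4.png

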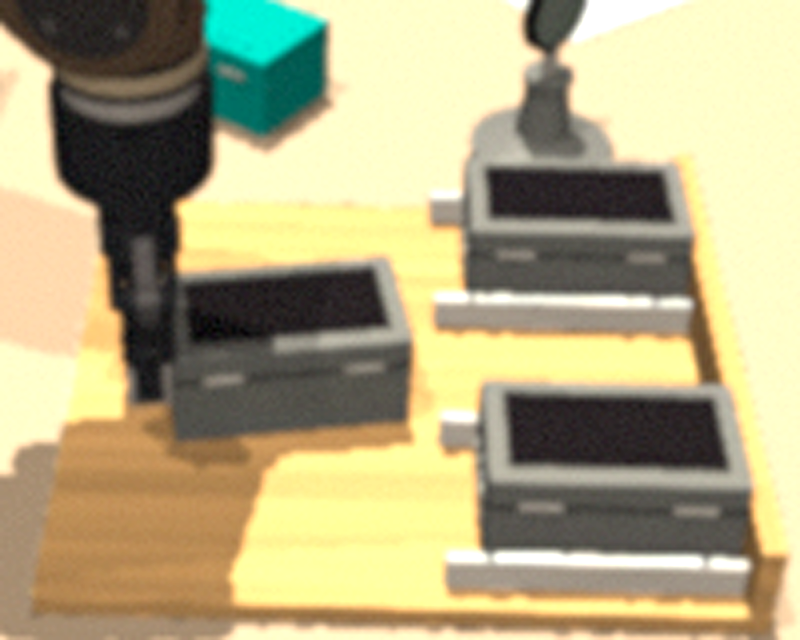

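```bash
cat > m.py <<'E'
from h import *
import pickle
RK=[565.2,-32.7,-.128]
K={'RL':[-60,35,68],'FL':[60,35,68],'FR':[60,-35,68],'RR':[-60,-35,68],'rr':[-60,-35,12],'fr':[60,-35,12],'rl':[-60,35,12]}
RKc={'top':[564.76,-31.95,-.129],'side':[565.5,-34.1,-.129],'both':RK}
def meas(n,top,side):
    D=pickle.load(open(f'd{n}.pkl','rb'))
    o=D['obs']; q=o['ee_rot']; a=2*np.arctan2(q[2],q[1]); p=o['position']
    t=torack(RK,[p[0],p[1],a]); print('tcp rel',t.round(3),' implied case centre',(t[:2]+70.5*np.array([np.cos(t[2]),np.sin(t[2])])).round(1))
    O={'top':(190,105),'side':(180,130)}
    obs={}
    for c,d in(('top',top),('side',side)):
        if d: obs[c]=(D[c],[K[k] for k in d],px(list(d.values()),O[c]))
    for nm,ob in [(c,[obs[c]]) for c in obs]+[('both',list(obs.values()))]:
        if sum(len(x[1]) for x in ob)<2: continue
        C,e=fit(ob,[p[0]+70,p[1],a]); print(nm,C.round(3),'rel',torack(RKc[nm],C).round(3),e.round(1))
E
python3 - <<'E'
from m import *
meas(3,{'FL':(248,323),'FR':(355,316)},{'FL':(350,263),'FR':(375,343),'RR':(137,371),'rr':(143,447),'fr':(372,422)})
meas(4,{'FL':(247,294),'FR':(357,290)},{'FL':(385,260),'FR':(410,340),'RR':(172,363),'rr':(178,438),'fr':(406,416)})
E
```

```text
tcp rel [-176.75   -29.427    0.207]  implied case centre [-107.8  -14.9]
top [ 4.65716e+02 -3.19510e+01  8.60000e-02] rel [-98.221 -12.742   0.215] [-0.5  0.   0.5 -0. ]
side [ 4.66046e+02 -3.27970e+01  7.40000e-02] rel [-98.795 -11.502   0.203] [ 0.1 -2.   0.9 -0.4 -0.7 -0.6 -0.9  1.5  0.7  0.8]
both [ 4.65935e+02 -3.22780e+01  7.90000e-02] rel [-98.507 -12.253   0.207] [-0.2 -0.1  0.8 -0.  -0.2 -2.2  0.9 -0.7 -0.7 -0.7 -0.8  1.4  0.6  0.5]
tcp rel [-148.586  -19.719    0.162]  implied case centre [-79.   -8.3]
top [ 4.83298e+02 -3.02760e+01  5.60000e-02] rel [-81.     -8.819   0.185] [-0.1  0.   0.1 -0. ]
side [ 4.84101e+02 -2.99380e+01  5.30000e-02] rel [-81.258  -6.344   0.182] [ 0.2 -2.2  0.8 -0.7 -0.6 -0.5 -1.1  1.8  0.5  1.2]
both [ 4.83857e+02 -3.01020e+01  5.40000e-02] rel [-81.009  -7.807   0.182] [-0.1 -0.2  0.1 -0.2  0.  -2.2  0.7 -0.7 -0.7 -0.5 -1.2  1.9  0.4  1.2]
```

{"method": "arm_command", "body": {
  "targets": [
    {"claw": -0.1, "travel": [0.0025, -0.0016, 0], "turn": 1.3},
    {"claw": -0.1, "travel": [0.0025, -0.0016, 0], "turn": 1.3},
    {"claw": -0.1, "travel": [0.0025, -0.0016, 0], "turn": 1.3},
    {"claw": -0.1, "travel": [0.0025, -0.0016, 0], "turn": 1.3},
    {"claw": -0.1, "travel": [0.0025, -0.0012, 0], "turn": 1.0}
  ]
}}

```text
t: 6.9
position: [429.7, -25.9, 31.1]
ee_rot: [-0.0, 0.999, -0.038, 0.0]
ft_force: [-1.8, 0.3, -2.0]
opening: 0.451
```

```bash
python3 look.py 5
```

```text
6.9 [-0.297  0.025  2.29   0.     0.827  1.349] [429.7 -25.9  31.1] [-1.06696785e-04  9.99286200e-01 -3.77766994e-02  1.95080404e-05] [-1.8  0.3 -2. ] 0.45123691568418667
```

View pics/top5.png

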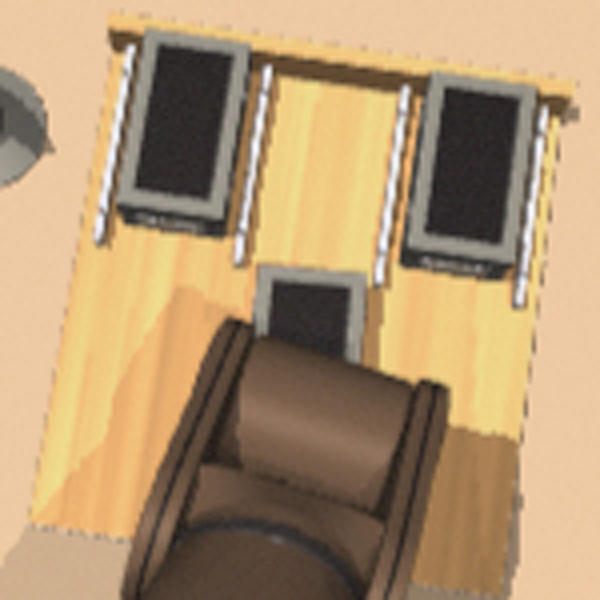

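View pics/side5.png

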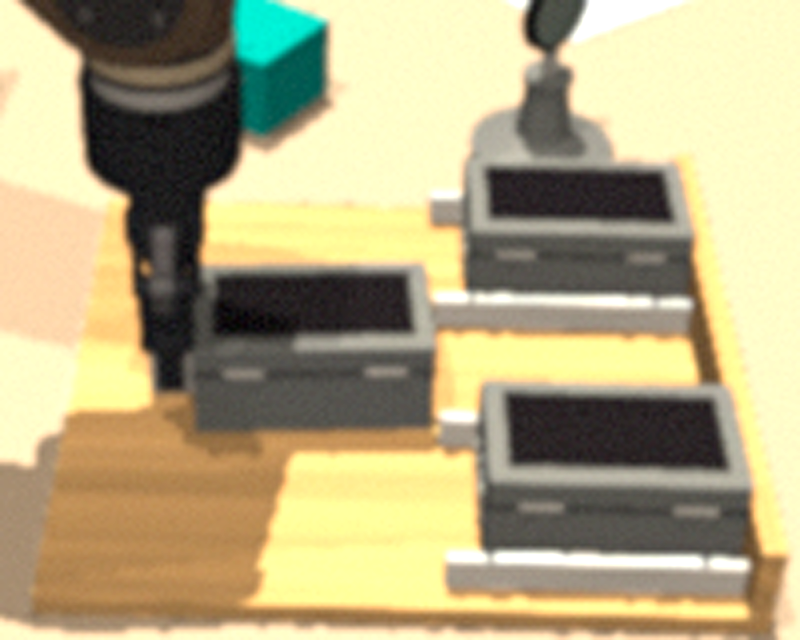

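Run:
```python
from m import *
meas(5,{'FL':(260,265),'FR':(366,273)},{'FL':(423,266),'FR':(434,347),'RR':(191,353),'rr':(196,430),'fr':(430,424)})
```

```text
tcp rel [-1.35301e+02 -1.06040e+01  5.20000e-02]  implied case centre [-64.9  -6.9]
top [ 4.9834e+02 -3.0195e+01 -5.8000e-02] rel [-66.094  -6.804   0.071] [-0.5 -0.   0.5  0. ]
side [ 4.98652e+02 -3.02480e+01 -6.90000e-02] rel [-6.6788e+01 -4.7800e+00  6.0000e-02] [ 0.2 -2.   0.6 -0.3 -0.2 -0.8 -0.6  1.   0.1  1.4]
both [ 4.98557e+02 -3.00320e+01 -6.50000e-02] rel [-6.6438e+01 -5.8610e+00  6.3000e-02] [-0.4 -0.2  0.6  0.1  0.  -2.1  0.6 -0.4 -0.2 -0.7 -0.6  1.   0.1  1.3]
```

{"method": "arm_command", "body": {
  "targets": [
    {"claw": -0.1, "travel": [0.0025, 0, 0], "turn": 0},
    {"claw": -0.1, "travel": [0.0025, 0, 0], "turn": 0},
    {"claw": -0.1, "travel": [0.0025, 0, 0], "turn": 0},
    {"claw": -0.1, "travel": [0.0025, 0, 0], "turn": 0},
    {"claw": -0.1, "travel": [0.0025, 0, 0], "turn": 0},
    {"claw": -0.1, "travel": [0.0025, 0, 0], "turn": 0},
    {"claw": -0.1, "travel": [0.0025, 0, 0], "turn": 0},
    {"claw": -0.1, "travel": [0.0025, 0, 0], "turn": 0},
    {"claw": -0.1, "travel": [0.0025, 0, 0], "turn": 0},
    {"claw": -0.1, "travel": [0.0025, 0, 0], "turn": 0},
    {"claw": -0.1, "travel": [0.0025, 0, 0], "turn": 0},
    {"claw": -0.1, "travel": [0.0025, 0, 0], "turn": 0},
    {"claw": -0.1, "travel": [0.0025, 0, 0], "turn": 0},
    {"claw": -0.1, "travel": [0.0025, 0, 0], "turn": 0},
    {"claw": -0.1, "travel": [0.0025, 0, 0], "turn": 0},
    {"claw": -0.1, "travel": [0.0025, 0, 0], "turn": 0}
  ]
}}

```text
t: 8.6
position: [469.6, -29.2, 31.3]
ee_rot: [0.0, 0.999, -0.037, -0.0]
ft_force: [-4.1, 0.8, 1.8]
opening: 0.449
```

```bash
python3 look.py 6
```

```text
8.6 [-0.278  0.112  2.196 -0.     0.834  1.367] [469.6 -29.2  31.3] [ 1.21714197e-06  9.99313110e-01 -3.70581511e-02 -3.94541029e-05] [-4.1  0.8  1.8] 0.449303024310205
```

View pics/top6.png

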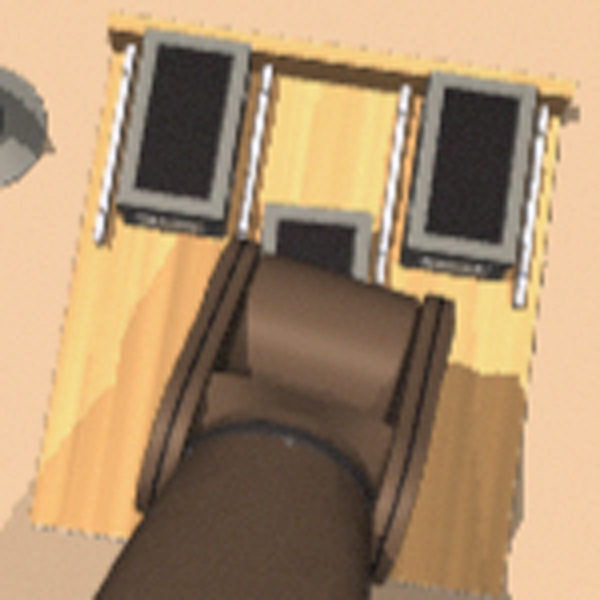

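View pics/side6.png

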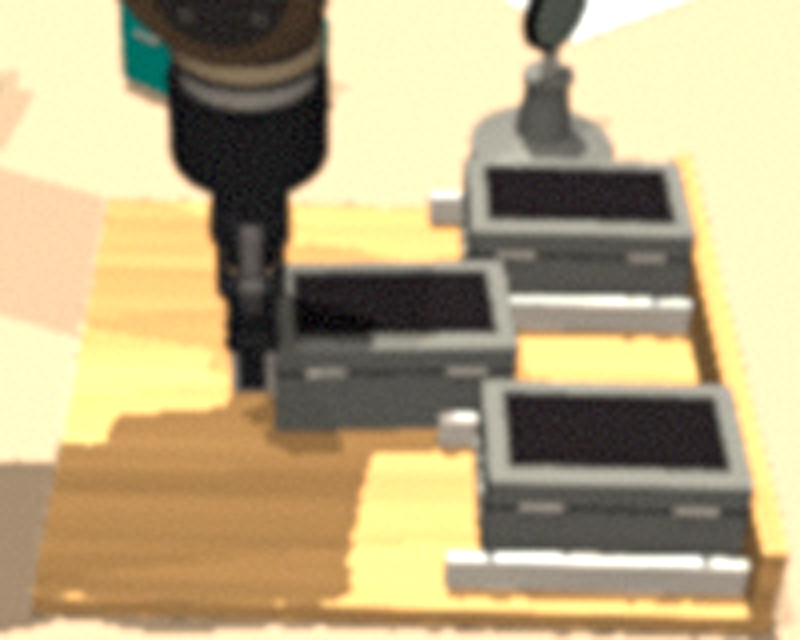

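Run:
```python
from m import *
meas(6,{'FL':(266,205),'FR':(374,213)},{'FL':(503,262),'FR':(516,345),'RR':(274,352),'rr':(277,428)})
```

```text
tcp rel [-9.5317e+01 -8.6940e+00  5.4000e-02]  implied case centre [-24.9  -4.9]
top [ 5.37662e+02 -3.42440e+01 -5.70000e-02] rel [-26.577  -5.761   0.072] [-0.2 -0.   0.2  0. ]
side [ 5.39467e+02 -3.38050e+01 -8.20000e-02] rel [-25.855  -3.057   0.047] [ 0.1 -0.8  0.8  0.4 -0.1 -0.9 -0.8  1.1]
both [ 5.38979e+02 -3.35800e+01 -7.50000e-02] rel [-25.894  -4.22    0.053] [ 0.  -0.7  0.3 -0.2 -0.3 -1.   0.6  0.2 -0.2 -0.8 -0.9  1.2]
```

{"method": "arm_command", "body": {
  "targets": [
    {"claw": -0.1, "travel": [0.0025, 0, 0], "turn": 0},
    {"claw": -0.1, "travel": [0.0025, 0, 0], "turn": 0},
    {"claw": -0.1, "travel": [0.0025, 0, 0], "turn": 0},
    {"claw": -0.1, "travel": [0.0025, 0, 0], "turn": 0},
    {"claw": -0.1, "travel": [0.0025, 0, 0], "turn": 0},
    {"claw": -0.1, "travel": [0.0025, 0, 0], "turn": 0},
    {"claw": -0.1, "travel": [0.0025, 0, 0], "turn": 0},
    {"claw": -0.1, "travel": [0.0025, 0, 0], "turn": 0},
    {"claw": -0.1, "travel": [0.0025, 0, 0], "turn": 0},
    {"claw": -0.1, "travel": [0.0025, 0, 0], "turn": 0},
    {"claw": -0.1, "travel": [0.0025, 0, 0], "turn": 0},
    {"claw": -0.1, "travel": [0.0025, 0, 0], "turn": 0},
    {"claw": -0.1, "travel": [0.0025, 0, 0], "turn": 0},
    {"claw": -0.1, "travel": [0.0025, 0, 0], "turn": 0},
    {"claw": -0.1, "travel": [0.0025, 0, 0], "turn": 0},
    {"claw": -0.1, "travel": [0.0025, 0, 0], "turn": 0},
    {"claw": -0.1, "travel": [0.0025, 0, 0], "turn": 0},
    {"claw": -0.1, "travel": [0.0025, 0, 0], "turn": 0},
    {"claw": -0.1, "travel": [0.0025, 0, 0], "turn": 0},
    {"claw": -0.1, "travel": [0.0025, 0, 0], "turn": 0}
  ]
}}

```text
t: 10.7
position: [519.4, -32.8, 31.3]
ee_rot: [-0.0, 0.999, -0.037, 0.0]
ft_force: [-4.4, 1.0, 1.8]
opening: 0.447
```

```bash
python3 look.py 7
```

```text
10.7 [-0.258  0.213  2.077  0.     0.851  1.387] [519.4 -32.8  31.3] [-5.44209544e-06  9.99314025e-01 -3.70334859e-02  2.41190255e-05] [-4.4  1.   1.8] 0.4473423392283493
```

View pics/top7.png

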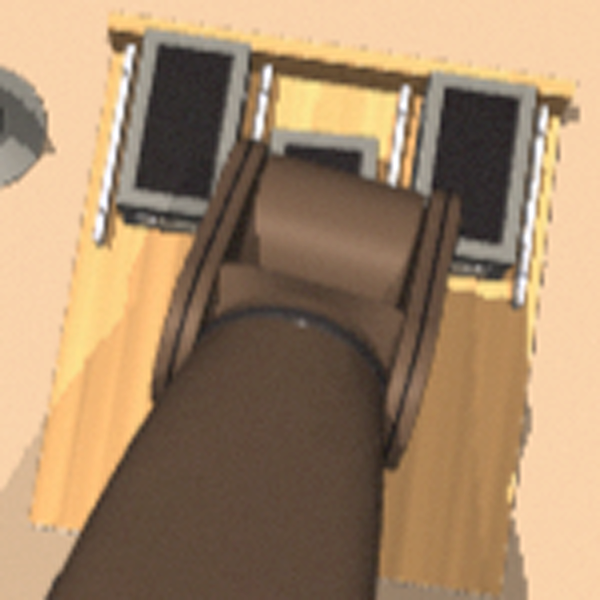

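View pics/side7.png

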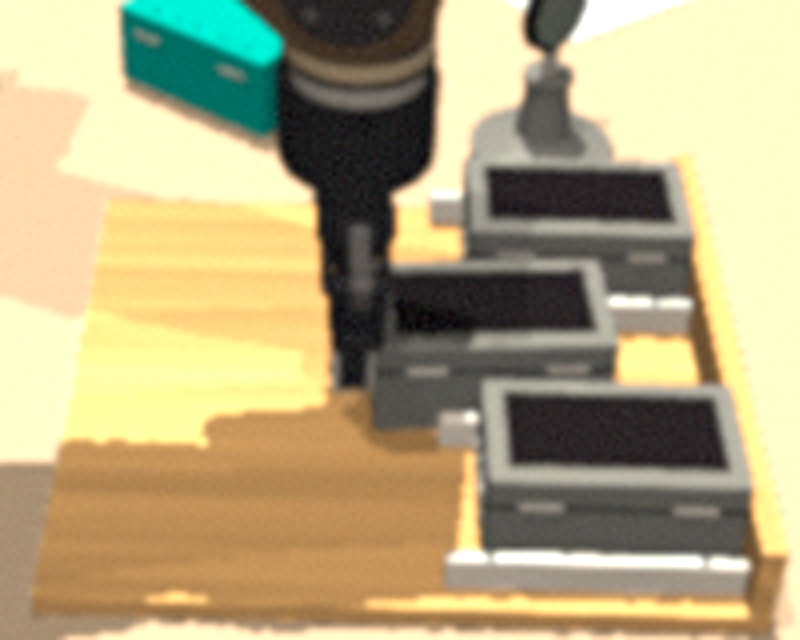

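Run:
```python
from m import *
meas(7,{'FL':(273,129),'FR':(380,140)},{'FL':(603,259),'FR':(617,342),'RR':(371,353),'rr':(374,427)})
```

```text
tcp rel [-45.36   -5.976   0.054]  implied case centre [25.  -2.2]
top [ 5.87378e+02 -3.60780e+01 -8.70000e-02] rel [22.961 -1.184  0.042] [-0.2 -0.   0.2  0. ]
side [ 5.89235e+02 -3.68990e+01 -1.00000e-01] rel [23.898  0.278  0.029] [-0.7 -0.2  0.6  0.9  0.8 -2.  -0.8  0.4]
both [ 5.8849e+02 -3.6506e+01 -8.9000e-02] rel [23.585 -0.802  0.039] [ 0.1 -0.4  0.4 -0.4 -1.3 -0.5  0.3  0.6  0.7 -1.9 -1.   0.6]
```

{"method": "arm_command", "body": {
  "targets": [
    {"claw": -0.1, "travel": [0.0025, -0.0005, 0], "turn": 0.4},
    {"claw": -0.1, "travel": [0.0025, -0.0005, 0], "turn": 0.4},
    {"claw": -0.1, "travel": [0.0025, -0.0005, 0], "turn": 0.4},
    {"claw": -0.1, "travel": [0.0025, -0.0005, 0], "turn": 0.4},
    {"claw": -0.1, "travel": [0.0025, -0.0005, 0], "turn": 0.4},
    {"claw": -0.1, "travel": [0.0025, -0.0005, 0], "turn": 0.4},
    {"claw": -0.1, "travel": [0.0025, -0.0005, 0], "turn": 0.4},
    {"claw": -0.1, "travel": [0.0025, -0.0004, 0], "turn": 0.3},
    {"claw": -0.1, "travel": [0.0025, 0, 0], "turn": 0},
    {"claw": -0.1, "travel": [0.0025, 0, 0], "turn": 0},
    {"claw": -0.1, "travel": [0.0025, 0, 0], "turn": 0},
    {"claw": -0.1, "travel": [0.0025, 0, 0], "turn": 0},
    {"claw": -0.1, "travel": [0.0025, 0, 0], "turn": 0}
  ]
}}

```text
t: 12.1
position: [552.1, -32.6, 31.3]
ee_rot: [-0.0, 0.998, -0.064, -0.0]
ft_force: [-3.7, 1.4, 3.6]
opening: 0.453
```

```bash
python3 look.py 8
```

```text
12.1 [-0.242  0.275  1.999  0.     0.868  1.457] [552.1 -32.6  31.3] [-4.98480981e-06  9.97945236e-01 -6.40726587e-02 -4.97829422e-06] [-3.7  1.4  3.6] 0.4525446323037793
```

View pics/top8.png

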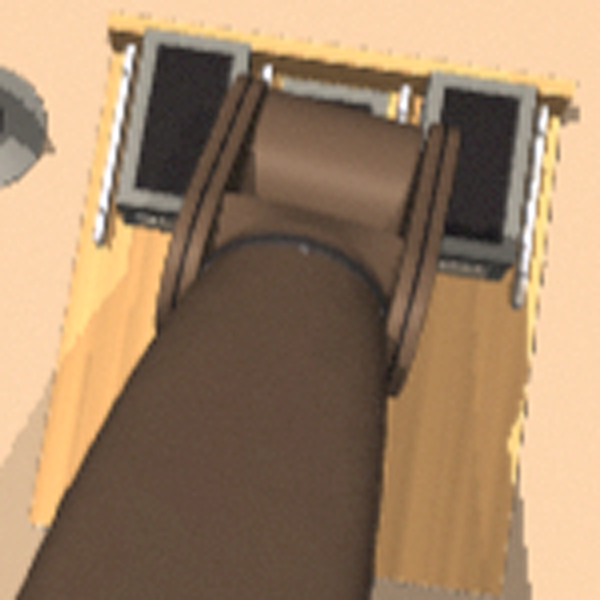

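View pics/side8.png

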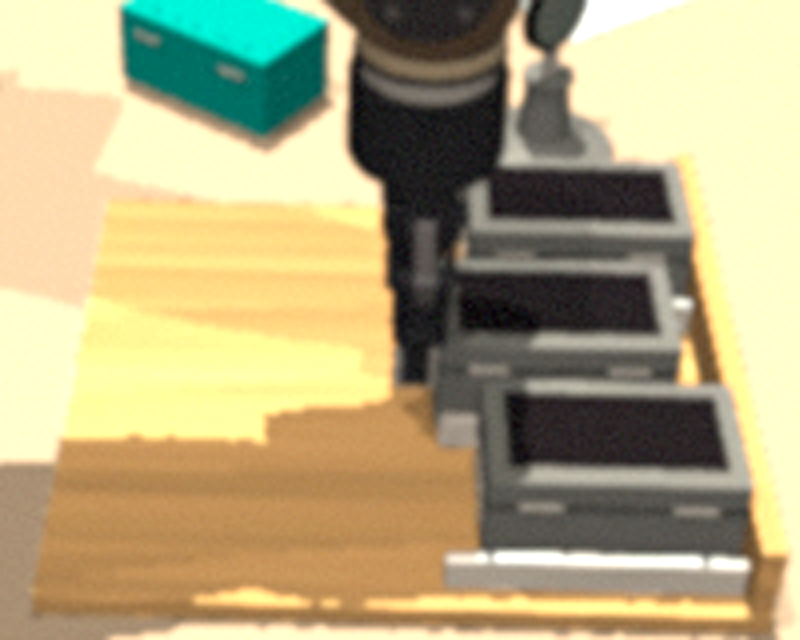

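Run:
```python
from m import *
meas(8,{'FL':(279,79),'FR':(387,93)},{'FL':(667,255),'FR':(681,339),'RR':(437,347)})
```

```text
tcp rel [-12.991  -1.536  -0.   ]  implied case centre [57.5 -1.6]
top [ 6.20328e+02 -3.82640e+01 -1.15000e-01] rel [5.5919e+01 8.8700e-01 1.4000e-02] [ 0.1  0.  -0.1 -0. ]
side [ 6.20851e+02 -3.77800e+01 -9.90000e-02] rel [5.5365e+01 3.4710e+00 3.0000e-02] [-1.8  0.1  0.5  1.   0.4 -1.2]
both [ 6.20656e+02 -3.84810e+01 -1.05000e-01] rel [5.574e+01 1.346e+00 2.300e-02] [-0.1 -0.  -0.2 -0.3 -1.6  0.5  0.4  1.3  0.3 -1.1]
```

{"method": "arm_command", "body": {
  "targets": [
    {"claw": -0.1, "travel": [0.0025, 0, 0], "turn": 0},
    {"claw": -0.1, "travel": [0.0025, 0, 0], "turn": 0},
    {"claw": -0.1, "travel": [0.0025, 0, 0], "turn": 0},
    {"claw": -0.1, "travel": [0.0025, 0, 0], "turn": 0},
    {"claw": -0.1, "travel": [0.0025, 0, 0], "turn": 0},
    {"claw": -0.1, "travel": [0.002, 0, 0], "turn": 0},
    {"claw": -0.1, "travel": [0.0015, 0, 0], "turn": 0},
    {"claw": -0.1, "travel": [0.001, 0, 0], "turn": 0},
    {"claw": -0.1, "travel": [0.001, 0, 0], "turn": 0}
  ]
}}

```text
t: 13.1
position: [569.8, -34.8, 31.3]
ee_rot: [0.0, 0.998, -0.064, -0.0]
ft_force: [-3.9, 0.6, 2.3]
opening: 0.448
```

{"method": "arm_command", "body": {
  "targets": [
    {"claw": -0.1, "travel": [0.001, 0, 0], "turn": 0},
    {"claw": -0.1, "travel": [0.001, 0, 0], "turn": 0}
  ]
}}

```text
t: 13.3
position: [571.8, -35.1, 31.3]
ee_rot: [-0.0, 0.998, -0.064, -0.0]
ft_force: [-4.4, 1.9, 1.7]
opening: 0.451
```

{"method": "arm_command", "body": {
  "targets": [
    {"claw": -0.1, "travel": [0.0007, 0, 0], "turn": 0},
    {"claw": -0.1, "travel": [0.0007, 0, 0], "turn": 0}
  ]
}}

```text
t: 13.5
position: [572.3, -35.2, 31.3]
ee_rot: [-0.0, 0.998, -0.064, -0.001]
ft_force: [-8.7, 0.3, 5.8]
opening: 0.452
```

{"method": "arm_command", "body": {
  "targets": [
    {"claw": -0.1, "travel": [0.0005, 0, 0], "turn": 0}
  ]
}}

```text
t: 13.6
position: [572.3, -35.1, 31.3]
ee_rot: [-0.0, 0.998, -0.064, -0.002]
ft_force: [-9.1, 1.3, 6.8]
opening: 0.451
```

{"method": "arm_command", "body": {
  "targets": [
    {"claw": -0.1, "travel": [0.0005, 0, 0], "turn": 0}
  ]
}}

```text
t: 13.7
position: [572.3, -35.1, 31.3]
ee_rot: [-0.0, 0.998, -0.064, -0.003]
ft_force: [-10.9, 0.5, 7.9]
opening: 0.45
```

{"method": "arm_command", "body": {
  "targets": [
    {"claw": -0.1, "travel": [0.0005, 0, 0], "turn": 0},
    {"claw": -0.1, "travel": [0.0005, 0, 0], "turn": 0},
    {"claw": -0.1, "travel": [0, 0, 0], "turn": 0},
    {"claw": -0.1, "travel": [0, 0, 0], "turn": 0}
  ]
}}

```text
t: 14.1
position: [572.2, -35.1, 31.3]
ee_rot: [-0.0, 0.998, -0.064, -0.004]
ft_force: [-13.7, 0.4, 9.2]
opening: 0.451
```

{"method": "arm_command", "body": {
  "targets": [
    {"claw": -0.1, "travel": [-0.003, 0, 0], "turn": 0},
    {"claw": -0.1, "travel": [-0.007, 0, 0], "turn": 0},
    {"claw": -0.1, "travel": [-0.015, 0, 0], "turn": 0},
    {"claw": -0.1, "travel": [-0.02, 0, 0], "turn": 0},
    {"claw": -0.1, "travel": [-0.01, 0, -0.03], "turn": 0},
    {"claw": -0.1, "travel": [0, 0, -0.04], "turn": 0},
    {"claw": -0.1, "travel": [0, 0, -0.04], "turn": 0},
    {"claw": -0.1, "travel": [0, 0, -0.04], "turn": 0},
    {"claw": -0.1, "travel": [0, 0.03, -0.04], "turn": 0},
    {"claw": -0.1, "travel": [0, 0.04, 0], "turn": 0},
    {"claw": -0.1, "travel": [0, 0.04, 0], "turn": 0},
    {"claw": -0.1, "travel": [0, 0.04, 0], "turn": 0},
    {"claw": -0.1, "travel": [0, 0.04, 0], "turn": 0},
    {"claw": -0.1, "travel": [0, 0.04, 0], "turn": 0},
    {"claw": -0.1, "travel": [0, 0.04, 0], "turn": 0},
    {"claw": -0.1, "travel": [0, 0.04, 0], "turn": 0},
    {"claw": -0.1, "travel": [0, 0.04, 0], "turn": 0},
    {"claw": -0.1, "travel": [0, 0.04, 0], "turn": 0},
    {"claw": -0.1, "travel": [0, 0.04, 0], "turn": 0},
    {"claw": -0.1, "travel": [0, 0, 0], "turn": 0}
  ]
}}

```text
t: 16.1
position: [464.6, -460.0, 221.4]
ee_rot: [0.002, 0.998, -0.066, 0.001]
ft_force: [-0.9, 0.1, -0.9]
opening: 0.448
```

```bash
python3 look.py 9
python3 - <<'E'
from rig import *
for c in('top','side'):
    read_camera(c)
    for q in ('lens_stand','bosshead','case'): print(c,q,[(d['xyz'],round(d['score'],2)) for d in pinpoint(q,c)][:6])
E
```

```text
16.1 [-9.350e-01  2.460e-01  1.644e+00 -1.000e-03  1.247e+00  7.690e-01] [ 464.6 -460.   221.4] [ 1.90884541e-03  9.97792048e-01 -6.63808524e-02  9.83840068e-04] [-0.9  0.1 -0.9] 0.44828935865838154
top lens_stand [([672.9, 189.7, -3.9], 0.7)]
top bosshead [([550.5, -274.5, -3.5], 0.55)]
top case [([377.3, -309.4, 4.2], 0.98), ([646.5, -42.5, 14.6], 0.81), ([480.0, 280.2, -0.2], 0.79), ([278.0, 254.7, -4.2], 0.73)]
side lens_stand []
side bosshead [([552.5, -274.8, 0.1], 0.97)]
side case [([277.4, 250.2, -0.6], 0.77), ([379.0, -306.2, -4.4], 0.7), ([649.9, -44.8, 15.5], 0.63)]
```

View pics/top9.png

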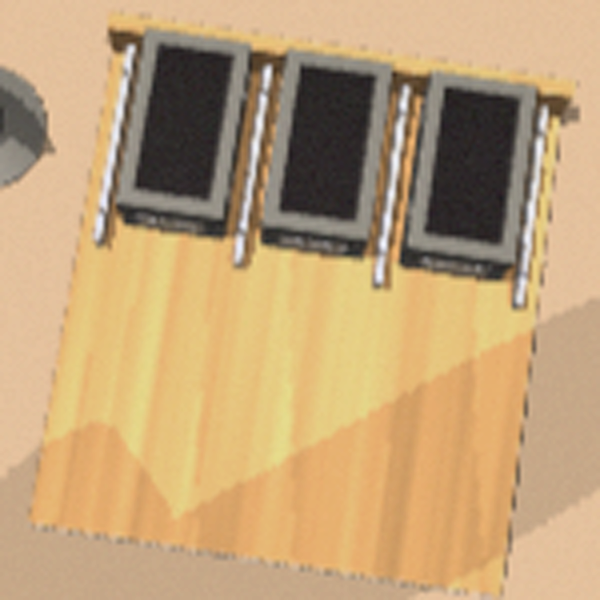

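View pics/side9.png

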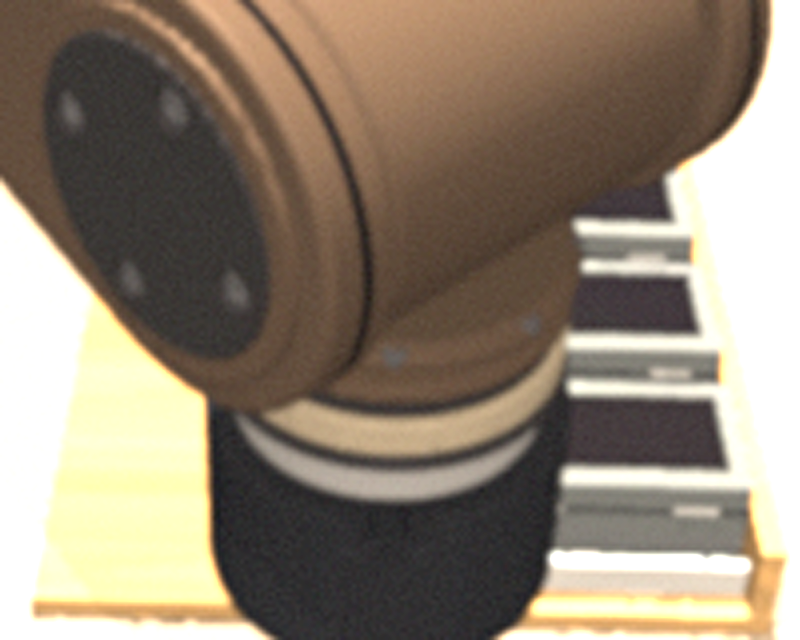

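Run:
```python
from m import *
for t in ({'FL':(288,50),'FR':(392,64),'RR':(366,243),'RL':(264,229)},{'FL':(147,30),'FR':(250,44),'RR':(224,221),'RL':(117,206)},{'FL':(433,72),'FR':(537,87),'RR':(510,263),'RL':(405,246)}): meas(9,t,None)
```

```text
tcp rel [-4.52650e+01 -4.36634e+02 -5.00000e-03]  implied case centre [  25.2 -437. ]
top [ 6.39762e+02 -4.21280e+01 -1.22000e-01] rel [ 7.5689e+01 -4.4500e-01  7.0000e-03] [-0.4  0.1  0.3  0.2  1.  -0.  -0.8 -0.3]
both [ 6.39762e+02 -4.21280e+01 -1.22000e-01] rel [7.5156e+01 1.6700e-01 6.0000e-03] [-0.4  0.1  0.3  0.2  1.  -0.  -0.8 -0.3]
tcp rel [-4.52650e+01 -4.36634e+02 -5.00000e-03]  implied case centre [  25.2 -437. ]
top [ 6.52173e+02  5.01350e+01 -1.24000e-01] rel [7.6127e+01 9.2648e+01 5.0000e-03] [-0.4 -0.1  0.4  0.   0.2  0.1 -0.2  0. ]
both [ 6.52173e+02  5.01350e+01 -1.24000e-01] rel [7.5688e+01 9.3259e+01 4.0000e-03] [-0.4 -0.1  0.4  0.   0.2  0.1 -0.2  0. ]
tcp rel [-4.52650e+01 -4.36634e+02 -5.00000e-03]  implied case centre [  25.2 -437. ]
top [ 6.27976e+02 -1.34448e+02 -1.52000e-01] rel [ 7.5877e+01 -9.3514e+01 -2.3000e-02] [-0.4 -0.7  0.3 -0.   0.6  0.5 -0.5  0.1]
both [ 6.27976e+02 -1.34448e+02 -1.52000e-01] rel [ 7.5251e+01 -9.2902e+01 -2.4000e-02] [-0.4 -0.7  0.3 -0.   0.6  0.5 -0.5  0.1]
```

```bash
python3 -c "
from rig import *
print(hand_in())"
```

```text
the job is handed in; nothing more can be done
None
```

The lens case is home against the back board in the middle lane, and I've handed the job in; no verdict came back. I pushed its rear face with two half-open fingertips, held just above rail height. A short arc squared it up before the mouth, then a steady slide at about 25 mm/s took it in. The fingers stopped moving forward at the board, where I pressed lightly (wrist force about 14 N forward). Then I backed straight off.

**Final position (top camera):** the case is as deep as the two stored cases to within about 0.5 mm. It is within about 0.5 mm of the lane centre and 0.007 rad of square. The fit puts all three cases about 2 mm short of nominal home, so I read that as a measuring offset rather than a gap.

**Rails:** the measurements along the way left several millimetres to both rails, and no side force suggested a touch.

**Other objects:** the clamp was found where it started in both final pictures. The lens stand was confirmed only in the top view, and the stored cases by matching top pictures.

**Checks that failed or disagreed:**
- **Final side view:** the arm covered much of it, so it could not confirm the final pose. The network found no lens stand there.
- **Sideways position:** on the way in, the two cameras differed by up to about 2.5 mm. I relied on the top view at the end.

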